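Call for attention and point out the parts for the soldering job

TASK

Press the red call button fully down with a fingertip and let it go; then point out what the next soldering job needs: first the middle of the larger of the two copper spouts, then the lid of the white jar with the blue screw lid. Point from above with the fingertips a couple of centimetres clear of the thing, keep still there for two full seconds each time, and finish still pointing at the jar. Travel well above everything in between, point at nothing else, and touch none of the spouts, the jar, the can or the bottle.

Things in the scene. Friction and masses are not known exactly. Their poses are not given: they have to be found in the camera images.
- call_button (a joint): travel of the red call button in m: 0 up, 0.006 fully down; a spring returns it, about 5 N hold it fully down. It counts as pressed beyond 0.0045
- call_button_top (a point): centre of the top of the red round push button (36 mm wide) in its black housing, fixed to a thin steel plate at the right of the counter; pressed straight down. The point moves with the button
- big_spout_mid (a point): the larger of two bent copper-coloured tube spouts lying on the counter, 58 x 129 x 42 mm (x, y, z), loose. This point is above the middle of the tube where it bends, level with its highest point, 42 mm over the counter; y runs along it, z up. Point here first. The smaller spout looks alike
- flux_jar_top (a point): white jar with a blue screw lid, 69 mm wide, 77 mm tall, loose. This point is the centre of the lid's top; z up. Point here second and finish here
- small_spout_mid (a point): the smaller copper spout, 38 x 97 x 30 mm, loose; not wanted. This point is above the middle of its footprint, level with its highest point, 30 mm over the counter; y runs along it
- black_cap_can_top (a point): white can with a black cap, 60 mm wide, 85 mm tall, loose; not wanted. This point is the centre of the cap's top
- red_cap_bottle_top (a point): white dropper bottle with a pointed red cap, 48 mm wide, 130 mm tall, loose; not wanted. This point is the tip of the cap
- big_spout: the large copper spout itself; origin at the centre of its underside, z up
- small_spout: the small copper spout itself; origin at the centre of its underside, z up
- flux_jar: the blue-lidded jar itself; origin at the centre of its underside, z up
- black_cap_can: the black-capped can itself; origin at the centre of its underside, z up
- red_cap_bottle: the red-capped bottle itself; origin at the centre of its underside, z up
- call_button_base: black housing of the call button, fixed, its underside 4 mm over the counter; 52 mm wide; the button stands 22 mm over its underside; origin at the centre of its underside
- orange_drill: orange drill standing on its handle at the left, fixed, about 230 mm long and 222 mm tall, at the same place each time: keep the arm clear of it
- file_pot: grey pot of files, fixed, some 70 mm wide, its files reaching about 0.2 m up, at the same place each time: keep the hand clear of it
Mind the look-alikes: they are no part of the job. Leave any green or turquoise look-alike of the flux_jar alone.

How it is judged:
By the outcome, as a careful person would: the job done as asked, in the order asked, and still so for the second after the job is handed in, with the robot touching nothing.
It also fails if it takes over 62 s, if anything falls off the work surface, if the arm or the gripper's body presses on something with over 40 N, if the wrist force passes 120 N, or if a joint passes its speed limit or range.

ROBOT

A 6-joint arm with a two-finger parallel gripper is mounted at the origin on a cart in front of the work surface, level with it; the furniture and walls round the work are solid. World frame = base frame: x ahead of the robot, y to its left, z up, the work surface at z = 0. Lengths are in m, angles in rad, forces in N, time in s.
With the tool pointing down it reaches from about 0.25 to 0.775 m from the base axis. Payload 4 kg.
Tool frame: the origin (TCP) lies at the centre of the arm's flange, where the gripper is bolted on; the fingertips stand 199 mm ahead of it and the grasp point (between the pads) lies 180 mm ahead of it (robot.tcp_to_tips is the z of the fingertips in the tool frame, in m); z points along the fingers, y is the line along which they close (so a half turn about z gives the same grasp; the last joint's range is limited). The gripper opens to 94 mm and grips with 3 to 60 N. Pads are 16 mm wide; open, the fingers measure 119 mm over their backs; the gripper's body (75 mm by 177 mm) begins 78 mm behind the grasp point.
Start: joints at [1.066, 0.087, 1.371, -0, 1.684, -0.103], TCP at [0.215, 0.506, 0.405] pointing down, gripper open.
Joint ranges: [-3.1, 3.1], [-0.76, 2.03], [0.27, 2.55], [-1.08, 4.22], [0.17, 2.65], [-2.57, 2.57]. Speed limits (rad/s): [2.79, 2.79, 3.14, 3.14, 3.14, 3.14].

INTERFACE

Orientations are given as [roll, pitch, yaw] about the fixed x, y, z axes, in that order (R = Rz(yaw) Ry(pitch) Rx(roll)).
In Python, from bench import robot gives the robot as it stands.
- The arm moves only by the tool play_rows, never from a script. Its arguments are lists of equal length, an entry for each row: "translation": the shift along the tool's x, y, z scaled (see below), a list of three; "twist": the turn, a rotation vector about the tool's x, y, z scaled (see below), a list of three; "gripper": the opening, from -1 (shut) to 1 (fully open). A call has 1 to 8 rows; each row shifts and turns the commanded pose from where the row before left it, along the tool's axes as they then stand; what a row does not reach is not made up. The controller multiplies each number of a shift by 0.04 m and each number of a turn by 0.1 rad. A row lasts 1/10 s, in which the tool goes at most 50 mm and 8.59 degrees, less where a joint would pass 70% of its speed; a pose out of reach is approached as far as the arm can. A call with a number of a shift or a turn outside -1 to 1 is refused whole. A call with a gripper value outside its range is refused whole. The fingers move at their own pace and stop on an object; the grip force is fixed at half the most. Time passes only in rows, so rows that do not move let the fingers close. It gives the time, the measured TCP pose, the force, the opening and the grip force at its end, in the units of the state.
- robot.get_obs(): the state, without advancing time (a new reading comes with each control period).
- robot.snapshot(name): name is "side" or "top"; returns the picture (400x640x3 uint8, red, green, blue); there is no depth.
- robot.camera_model(name): a dict with "camera_matrix" (3x3 intrinsics, pixels), "k1" (the pictures are not rectified: a ray, as slopes to the right and down, at radius r is drawn at 1 + k1 r^2 times it, then the intrinsics apply), "rvec" (rotation vector, rad) and "tvec" (3), from world to camera coordinates, as OpenCV has them. Camera axes: x right, y down, z forward; pixel columns grow to the right and rows downward; lengths in m; the calibration is good to about 2 mm. A picture is of the moment at which its call begins. camera_model takes no time and is no camera call.
- robot.close_job(): hands the job in; it is judged then, once.
Trained networks look in the newest picture that a camera, given by its name, has taken for a name from the list of things; names that differ only in an ending like _2 or _b are one class to them, and where a whole thing is asked for, a point or a joint stands for the part that bears it (a point fixed in the world has none). Each returns a list of dicts, best first, with "score" (0 to 1); they miss things now and then, are a little off and sometimes report something else, mostly with a low value. They report only what shows in the picture. A call takes as long as a camera call. They do not tell look-alikes from the thing itself.
- robot.recognise(name, camera): "centre" ([x, y, z] in m, in world coordinates, good to about 4 mm: the middle of the surface that is visible of it).
- robot.spot_point(name, camera): "centre" ([x, y, z] in m, in world coordinates, good to about 4 mm: a listed point, or the origin of a listed thing).
The state is a dict: "time": time; "joint_positions": joint angles; "qvel": joint speeds; "joint_torque": joint torques, N m; "tool_pos": TCP position; "ee_rot": TCP orientation; "wrist_force": force on the tool from outside, world axes, zero at the start; "wrist_torque": the same for the moment, N m; "width": finger opening in m; "finger_force": force on a finger pad.
Only numpy, scipy, OpenCV 4.12 (cv2) and the standard library are available. Lean on these libraries where they do the work, as an engineer would, in place of code of your own. Each camera call takes 0.05 s, during which the arm holds its last target. There are 200 camera calls.

## Working session

There is one attempt and no reset: what is moved stays moved. The work goes in short steps, Python scripts to look and compute and a tool call to move; the robot and the scene stay as the last step left them, time stands still between calls to the robot, and variables do not carry over. Pictures are saved under pics/ and viewed, at most 10 in all, crops included, and the job is handed in when it is done.

Besides the shell and the picture viewer there is one more tool, called after "Request:" as name(argument=value, ...), one argument or row to a line, values as JSON. play_rows: Moves the arm, as the interface text tells. Its arguments: {"type":"object","properties":{"translation":{"type":"array","items":{"type":"array","items":{"type":"number","minimum":-1,"maximum":1}}},"twist":{"type":"array","items":{"type":"array","items":{"type":"number","minimum":-1,"maximum":1}}},"gripper":{"type":"array","items":{"type":"number"}}},"required":["translation","twist","gripper"]}

```bash
mkdir -p pics
python3 - <<'E'
from bench import robot
import cv2
for c in("top","side"):
    cv2.imwrite(f"pics/{c}0.png",robot.snapshot(c)[:,:,::-1])
    for n in("call_button_top","big_spout_mid","flux_jar_top","small_spout_mid","black_cap_can_top","red_cap_bottle_top"):
        print(c,n,[(round(d["score"],2),[round(v,3) for v in d["centre"]]) for d in robot.spot_point(n,c)])
o=robot.get_obs();print(o["time"],o["tool_pos"],o["ee_rot"],o["width"],o["wrist_force"])
E
```

```text
top call_button_top [(0.57, [0.481, -0.39, 0.028])]
top big_spout_mid [(0.62, [0.508, -0.154, 0.04]), (0.26, [0.6, -0.248, 0.075])]
top flux_jar_top [(0.87, [0.384, 0.029, 0.077]), (0.86, [0.61, 0.185, 0.079]), (0.75, [0.599, -0.246, 0.076])]
top small_spout_mid [(0.85, [0.475, -0.008, 0.028]), (0.74, [0.612, -0.119, 0.133])]
top black_cap_can_top [(0.76, [0.612, 0.082, 0.083])]
top red_cap_bottle_top [(0.8, [0.611, -0.119, 0.132]), (0.27, [0.599, -0.246, 0.075]), (0.18, [0.512, -0.154, 0.042])]
side call_button_top [(0.81, [0.485, -0.395, 0.029]), (0.46, [0.614, -0.118, 0.134])]
side big_spout_mid [(0.89, [0.51, -0.159, 0.045]), (0.3, [0.483, -0.394, 0.029])]
side flux_jar_top [(0.74, [0.611, 0.191, 0.077]), (0.71, [0.605, -0.247, 0.078]), (0.6, [0.38, 0.028, 0.081])]
side small_spout_mid [(0.62, [0.474, -0.007, 0.032])]
side black_cap_can_top [(0.77, [0.605, 0.074, 0.086])]
side red_cap_bottle_top [(0.6, [0.614, -0.117, 0.136])]
0.7 [0.21508955 0.50619926 0.40474429] [3.14142545e+00 2.11651940e-05 2.73983078e+00] 0.09402265404413383 [ 0.04116027 -0.27977784 -0.0036214 ]
```

View pics/top0.png

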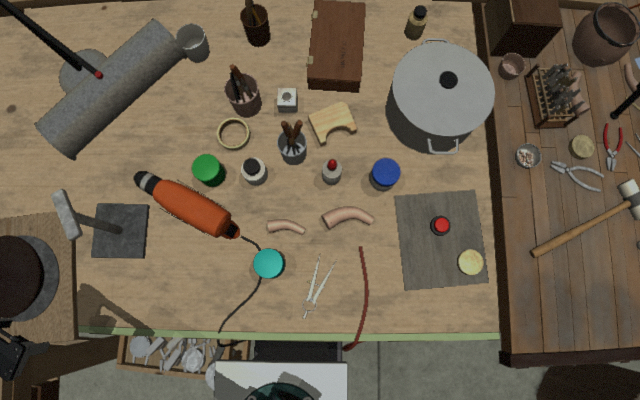

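View pics/side0.png

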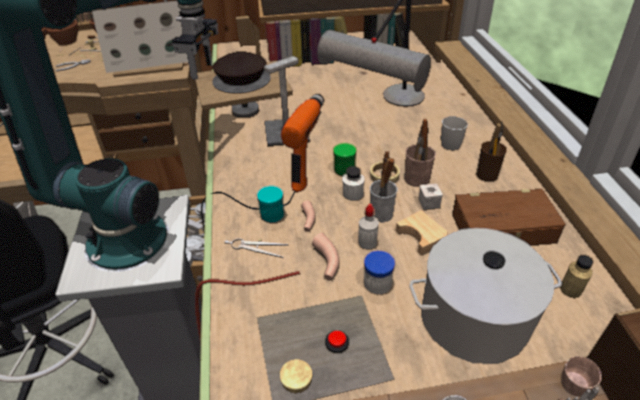

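The top view shows the red button at (440,225), the big spout at (348,216), the small one at (287,227) and the blue lid at (385,174). The green and turquoise look-alikes are at (208,170) and (268,263). The networks agree with these positions. I'll refine the button and lid by colour.

```bash
cat > h.py <<'E'
from bench import robot
import cv2, numpy as np
def ray(c,uv,z):
    m=robot.camera_model(c);K=np.array(m["camera_matrix"]);R,_=cv2.Rodrigues(np.array(m["rvec"],float));t=np.array(m["tvec"],float).ravel()
    s=np.array([(uv[0]-K[0,2])/K[0,0],(uv[1]-K[1,2])/K[1,1]]);p=s.copy()
    for _ in range(20):p=s/(1+m["k1"]*(p@p))
    d=R.T@np.r_[p,1];o=-R.T@t
    return o+d*(z-o[2])/d[2]
def px(c,P):
    m=robot.camera_model(c);R,_=cv2.Rodrigues(np.array(m["rvec"],float));q=R@np.array(P)+np.array(m["tvec"],float).ravel();p=q[:2]/q[2];p=p*(1+m["k1"]*(p@p));K=np.array(m["camera_matrix"])
    return K[:2,:2]@p+K[:2,2]
def units(target):
    o=robot.get_obs();r,p,y=o["ee_rot"]
    from scipy.spatial.transform import Rotation as Ro
    tips=o["tool_pos"]+Ro.from_euler("xyz",[r,p,y]).apply([0,0,robot.tcp_to_tips])
    return tips,Ro.from_euler("xyz",[r,p,y]).inv().apply(np.array(target)-tips)/.04
E
python3 - <<'E'
from h import *
for c,bl in(("top",((440,225),(385,174),(348,216))),("side",((337,339),(380,264),(326,256)))):
    im=cv2.cvtColor(cv2.imread(f"pics/{c}0.png"),cv2.COLOR_BGR2HSV).astype(int);H,S,V=im[...,0],im[...,1],im[...,2]
    for n,(u,v),m,z,w in zip(("btn","jar","spout"),bl,(((H<6)|(H>174))&(S>170)&(V>70),(H>105)&(H<130)&(S>130)&(V>60),(H<14)&(S>60)&(S<150)&(V>130)),(.026,.077,.021),(20,24,34)):
        ys,xs=np.nonzero(m[v-w:v+w,u-w:u+w]);xs+=u-w;ys+=v-w
        uv=((xs.min()+xs.max())/2,(ys.min()+ys.max())/2)
        print(c,n,len(xs),xs.min(),xs.max(),ys.min(),ys.max(),ray(c,uv,z).round(3),"mean",ray(c,(xs.mean(),ys.mean()),z).round(3))
    print(px(c,[.509,-.156,.042]),px(c,[.602,-.246,.077]),px(c,[.483,-.392,.026]))
im=cv2.imread("pics/top0.png")
p=px("top",[.509,-.156,.042])
c=cv2.resize(im[150:250,300:460],None,fx=5,fy=5,interpolation=cv2.INTER_CUBIC)
for P in([.509,-.156,.042],[.602,-.246,.077],[.483,-.392,.026]):
    q=(px("top",P)-[300,150]+.5)*5;cv2.drawMarker(c,(int(q[0]),int(q[1])),(0,255,0),0,15)
cv2.imwrite("pics/crop.png",c)
print(units([.483,-.392,.25]))
E
```

```text
top btn 162 435 448 218 231 [ 0.481 -0.393  0.026] mean [ 0.481 -0.392  0.026]
top jar 578 372 399 159 185 [ 0.599 -0.248  0.077] mean [ 0.6   -0.249  0.077]
top spout 288 324 373 207 226 [ 0.5   -0.162  0.021] mean [ 0.503 -0.155  0.021]
[346.44002789 211.33202692] [384.54222553 170.94705043] [441.12085705 223.59638165]
side btn 241 328 346 331 346 [ 0.481 -0.396  0.026] mean [ 0.48  -0.395  0.026]
side jar 586 365 393 251 276 [ 0.6   -0.256  0.077] mean [ 0.6   -0.256  0.077]
side spout 646 292 358 222 276 [ 0.497 -0.139  0.021] mean [ 0.496 -0.145  0.021]
[330.81997649 247.30794038] [378.97910327 260.06233188] [337.78795396 336.80899903]
(array([0.21510646, 0.50622827, 0.2055443 ]), array([-14.94516757, -18.0485196 ,  -1.11409399]))
```

View pics/crop.png

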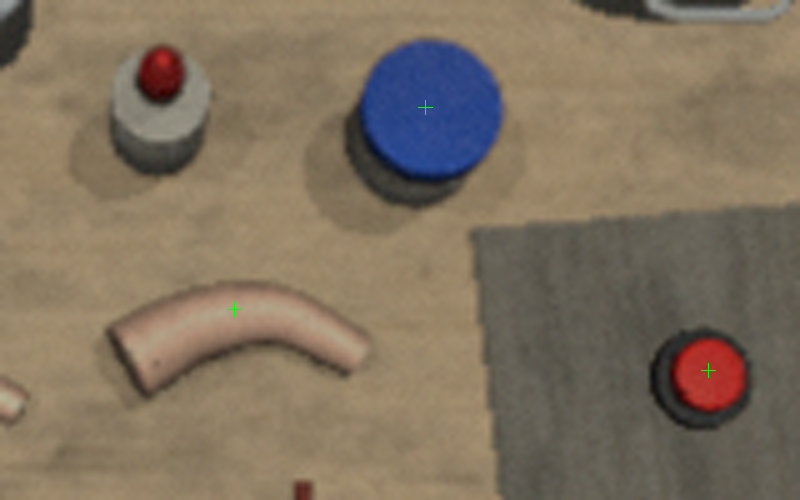

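Request:
play_rows(
  translation=[
    [0,0,-1],
    [-0.62,-0.75,-0.2],
    [-0.62,-0.75,0],
    [-0.62,-0.75,0],
    [-0.62,-0.75,0],
    [-0.62,-0.75,0],
    [-0.62,-0.75,0],
    [-0.62,-0.75,0],
  ],
  twist=[
    [0,0,0],
    [0,0,0],
    [0,0,0],
    [0,0,0],
    [0,0,0],
    [0,0,0],
    [0,0,0],
    [0,0,0],
  ],
  gripper=[-1,-1,-1,-1,-1,-1,-1,-1],
)

```text
time: 1.5
tool_pos: [0.2927, 0.2435, 0.4529]
ee_rot: [3.141, 0.001, 2.74]
wrist_force: [1.3, 0.1, 0.2]
width: 0.0337
finger_force: 0.0
```

In the crop, the marks sit on the bend of the large spout (235,310), the blue lid (430,110) and the red button (710,372). I'll use button (0.481,-0.393), spout (0.508,-0.156) and jar (0.600,-0.249).

Request:
play_rows(
  translation=[
    [-0.62,-0.75,0],
    [-0.62,-0.75,0],
    [-0.62,-0.75,0],
    [-0.62,-0.75,0],
    [-0.62,-0.75,0],
    [-0.62,-0.75,0],
    [-0.62,-0.75,0],
    [-0.62,-0.75,0],
  ],
  twist=[
    [0,0,0],
    [0,0,0],
    [0,0,0],
    [0,0,0],
    [0,0,0],
    [0,0,0],
    [0,0,0],
    [0,0,0],
  ],
  gripper=[-1,-1,-1,-1,-1,-1,-1,-1],
)

```text
time: 2.3
tool_pos: [0.3814, -0.0551, 0.453]
ee_rot: [3.141, 0.001, 2.739]
wrist_force: [1.3, -0.4, 0.2]
width: 0.0002
finger_force: 0.0
```

Request:
play_rows(
  translation=[
    [-0.62,-0.75,0],
    [-0.62,-0.75,0],
    [-0.62,-0.75,0],
    [-0.62,-0.75,0],
    [-0.62,-0.75,0],
    [-0.62,-0.75,0],
    [-0.62,-0.75,0],
    [-0.62,-0.75,0],
  ],
  twist=[
    [0,0,0],
    [0,0,0],
    [0,0,0],
    [0,0,0],
    [0,0,0],
    [0,0,0],
    [0,0,0],
    [0,0,0],
  ],
  gripper=[-1,-1,-1,-1,-1,-1,-1,-1],
)

```text
time: 3.1
tool_pos: [0.4704, -0.3535, 0.4526]
ee_rot: [3.141, 0.0, 2.74]
wrist_force: [0.5, 0.3, -0.1]
width: 0.0007
finger_force: 0.0
```

Request:
play_rows(
  translation=[
    [-0.3,-0.3,0],
    [0,0,0],
    [0,0,0],
  ],
  twist=[
    [0,0,0],
    [0,0,0],
    [0,0,0],
  ],
  gripper=[-1,-1,-1],
)

```text
time: 3.4
tool_pos: [0.4765, -0.3676, 0.4523]
ee_rot: [3.141, -0.001, 2.74]
wrist_force: [0.2, 0.7, 0.1]
width: 0.0004
finger_force: 0.0
```

```bash
python3 -c "
from h import *
print(units([.481,-.393,.05]),robot.get_obs()['width'],robot.get_obs()['ee_rot'])"
```

```text
(array([ 0.47642358, -0.36736908,  0.25311837]), array([-0.36094981, -0.54903878,  5.07716671])) 0.00040052753040245223 [ 3.14077811e+00 -9.68021693e-04  2.73952648e+00]
```

Request:
play_rows(
  translation=[
    [-0.36,-0.55,0],
    [0,0,0.9],
    [0,0,1],
    [0,0,1],
    [0,0,1],
    [0,0,0.8],
    [0,0,0.3],
    [0,0,0],
  ],
  twist=[
    [0,0,0],
    [0,0,0],
    [0,0,0],
    [0,0,0],
    [0,0,0],
    [0,0,0],
    [0,0,0],
    [0,0,0],
  ],
  gripper=[-1,-1,-1,-1,-1,-1,-1,-1],
)

```text
time: 4.2
tool_pos: [0.4809, -0.3922, 0.2512]
ee_rot: [3.14, -0.003, 2.741]
wrist_force: [-0.5, -0.9, -0.1]
width: 0.0007
finger_force: 0.0
```

```bash
python3 -c "
from h import *
cv2.imwrite('pics/near.png',cv2.resize(robot.snapshot('side')[200:400,220:460,::-1],None,fx=3,fy=3))
print(units([.481,-.393,.020]),robot.get_obs()['wrist_force'])"
```

```text
(array([ 0.48150479, -0.39290976,  0.05428191]), array([ 0.01110397, -0.00701417,  0.85704305])) [ 0.65880538 -0.04282631  0.05944952]
```

View pics/near.png

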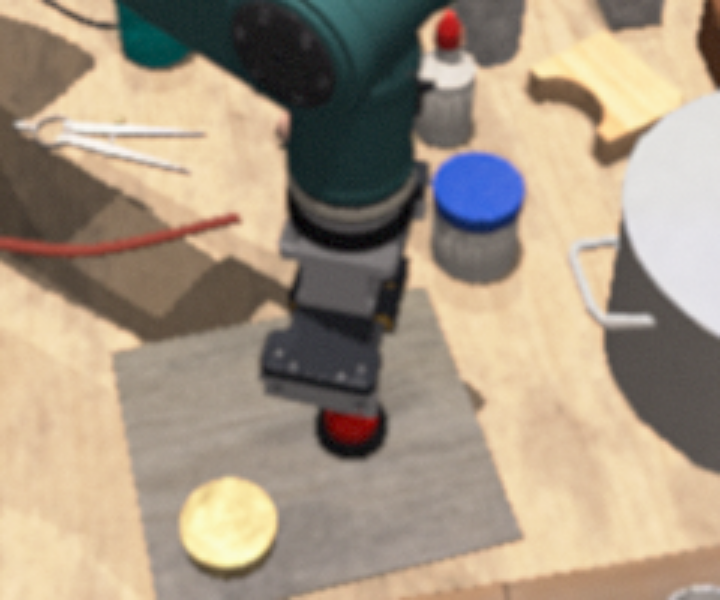

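The fingers are directly above the button (350,425 in the crop). Pressing now.

Request:
play_rows(
  translation=[
    [0,0,0.4],
    [0,0,0.2],
    [0,0,0.12],
    [0,0,0.1],
    [0,0,0.04],
    [0,0,0],
  ],
  twist=[
    [0,0,0],
    [0,0,0],
    [0,0,0],
    [0,0,0],
    [0,0,0],
    [0,0,0],
  ],
  gripper=[-1,-1,-1,-1,-1,-1],
)

```text
time: 4.85
tool_pos: [0.4813, -0.3935, 0.2196]
ee_rot: [3.142, 0.0, 2.74]
wrist_force: [-1.5, 1.5, 5.7]
width: 0.0007
finger_force: 2.8
```

Request:
play_rows(
  translation=[
    [0,0,0],
    [0,0,0],
  ],
  twist=[
    [0,0,0],
    [0,0,0],
  ],
  gripper=[-1,-1],
)

```text
time: 5.05
tool_pos: [0.4813, -0.3935, 0.2196]
ee_rot: [3.142, 0.0, 2.74]
wrist_force: [-1.6, 1.8, 6.0]
width: 0.0003
finger_force: 2.6
```

Request:
play_rows(
  translation=[
    [0,0,0.05],
    [0,0,0],
    [0,0,0],
  ],
  twist=[
    [0,0,0],
    [0,0,0],
    [0,0,0],
  ],
  gripper=[-1,-1,-1],
)

```text
time: 5.35
tool_pos: [0.4813, -0.3935, 0.2195]
ee_rot: [-3.141, 0.001, 2.74]
wrist_force: [-3.6, 5.3, 11.1]
width: 0.0003
finger_force: 5.9
```

The force rises with no further travel, so the button is fully down. Now release it and rise to travel height.

Request:
play_rows(
  translation=[
    [0,0,-0.4],
    [0,0,-0.9],
    [0,0,-1],
    [0,0,-1],
    [0,0,-1],
    [0,0,-0.9],
    [0,0,-0.5],
    [0,0,0],
  ],
  twist=[
    [0,0,0],
    [0,0,0],
    [0,0,0],
    [0,0,0],
    [0,0,0],
    [0,0,0],
    [0,0,0],
    [0,0,0],
  ],
  gripper=[-1,-1,-1,-1,-1,-1,-1,-1],
)

```text
time: 6.15
tool_pos: [0.4812, -0.3936, 0.4495]
ee_rot: [-3.138, 0.009, 2.74]
wrist_force: [0.2, -0.6, -0.4]
width: 0.0006
finger_force: 0.0
```

```bash
python3 -c "
from h import *
print(units([.508,-.156,.064]))
print(robot.snapshot('top').shape)
for n in ('call_button_top','big_spout_mid','flux_jar_top'):
  for c in ('top','side'):
    if c=='side' : robot.snapshot(c)
    print(n,c,[(round(d['score'],2),[round(v,3) for v in d['centre']]) for d in robot.spot_point(n,c)])"
```

```text
(array([ 0.48248016, -0.39486997,  0.25029567]), array([1.78911904, 5.76122242, 4.62249885]))
(400, 640, 3)
call_button_top top [(0.45, [0.481, -0.392, 0.026])]
call_button_top side [(0.78, [0.483, -0.397, 0.032])]
big_spout_mid top [(0.59, [0.511, -0.154, 0.039])]
big_spout_mid side []
flux_jar_top top [(0.97, [0.613, 0.189, 0.08]), (0.86, [0.601, -0.25, 0.076]), (0.76, [0.383, 0.025, 0.078])]
flux_jar_top side [(0.84, [0.379, 0.028, 0.082]), (0.8, [0.606, -0.246, 0.079]), (0.73, [0.607, -0.117, -0.001]), (0.38, [0.483, -0.394, 0.003]), (0.2, [0.501, -0.155, 0.004])]
```

Request:
play_rows(
  translation=[
    [0.25,0.82,0],
    [0.25,0.82,0],
    [0.25,0.82,0],
    [0.25,0.82,0],
    [0.25,0.82,0],
    [0.25,0.82,0],
    [0.25,0.82,0],
    [0,0,0],
  ],
  twist=[
    [0,0,0],
    [0,0,0],
    [0,0,0],
    [0,0,0],
    [0,0,0],
    [0,0,0],
    [0,0,0],
    [0,0,0],
  ],
  gripper=[-1,-1,-1,-1,-1,-1,-1,-1],
)

```text
time: 7.45
tool_pos: [0.5067, -0.1515, 0.4447]
ee_rot: [3.14, 0.0, 2.745]
wrist_force: [-0.8, -0.6, 0.1]
width: 0.0005
finger_force: 0.0
```

```bash
python3 -c "
from h import *
print(units([.508,-.156,.064]))"
```

```text
(array([ 0.50690891, -0.15126457,  0.24551128]), array([-0.06911769, -0.10590113,  4.53764621]))
```

Request:
play_rows(
  translation=[
    [-0.07,-0.1,0.6],
    [0,0,0.8],
    [0,0,0.8],
    [0,0,0.8],
    [0,0,0.8],
    [0,0,0.4],
    [0,0,0.2],
    [0,0,0],
  ],
  twist=[
    [0,0,0],
    [0,0,0],
    [0,0,0],
    [0,0,0],
    [0,0,0],
    [0,0,0],
    [0,0,0],
    [0,0,0],
  ],
  gripper=[-1,-1,-1,-1,-1,-1,-1,-1],
)

```text
time: 8.25
tool_pos: [0.5073, -0.1601, 0.2671]
ee_rot: [-3.141, -0.002, 2.739]
wrist_force: [1.0, -0.1, 0.2]
width: 0.0004
finger_force: 0.0
```

```bash
python3 -c "
from h import *
cv2.imwrite('pics/near2.png',cv2.resize(robot.snapshot('side')[150:350,220:460,::-1],None,fx=3,fy=3))
print(units([.508,-.156,.064]),robot.get_obs()['wrist_force'])"
```

```text
(array([ 0.50772862, -0.16014698,  0.06927813]), array([0.03436889, 0.09806506, 0.13193974])) [0.33336329 1.13334398 0.64037136]
```

View pics/near2.png

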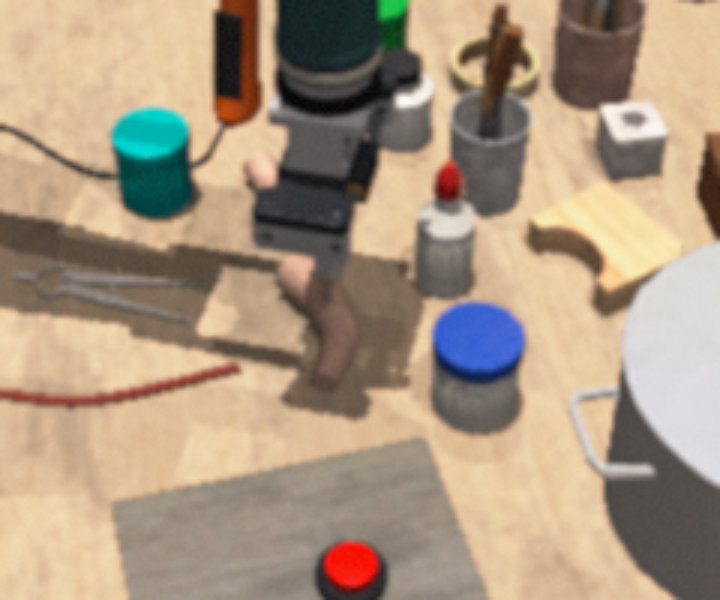

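The fingertips are over the bend of the large spout (320,275), clear of the bottle, and the button is back up (350,570). A small correction, then hold.

Request:
play_rows(
  translation=[
    [0.03,0.1,0.12],
    [0,0,0],
    [0,0,0],
    [0,0,0],
    [0,0,0],
    [0,0,0],
    [0,0,0],
    [0,0,0],
  ],
  twist=[
    [0,0,0],
    [0,0,0],
    [0,0,0],
    [0,0,0],
    [0,0,0],
    [0,0,0],
    [0,0,0],
    [0,0,0],
  ],
  gripper=[-1,-1,-1,-1,-1,-1,-1,-1],
)

```text
time: 9.1
tool_pos: [0.5081, -0.1555, 0.2635]
ee_rot: [3.142, 0.0, 2.74]
wrist_force: [-1.2, 0.4, 0.3]
width: 0.0002
finger_force: 0.0
```

Request:
play_rows(
  translation=[
    [0,0,0],
    [0,0,0],
    [0,0,0],
    [0,0,0],
    [0,0,0],
    [0,0,0],
    [0,0,0],
    [0,0,0],
  ],
  twist=[
    [0,0,0],
    [0,0,0],
    [0,0,0],
    [0,0,0],
    [0,0,0],
    [0,0,0],
    [0,0,0],
    [0,0,0],
  ],
  gripper=[-1,-1,-1,-1,-1,-1,-1,-1],
)

```text
time: 9.9
tool_pos: [0.5081, -0.1555, 0.2635]
ee_rot: [3.141, 0.0, 2.74]
wrist_force: [-0.9, 0.2, 0.4]
width: 0.0001
finger_force: 0.0
```

Request:
play_rows(
  translation=[
    [0,0,0],
    [0,0,0],
    [0,0,0],
    [0,0,0],
    [0,0,0],
    [0,0,0],
    [0,0,0],
    [0,0,0],
  ],
  twist=[
    [0,0,0],
    [0,0,0],
    [0,0,0],
    [0,0,0],
    [0,0,0],
    [0,0,0],
    [0,0,0],
    [0,0,0],
  ],
  gripper=[-1,-1,-1,-1,-1,-1,-1,-1],
)

```text
time: 10.7
tool_pos: [0.5081, -0.1555, 0.2635]
ee_rot: [3.142, 0.0, 2.74]
wrist_force: [-0.3, 0.8, -0.2]
width: 0.0005
finger_force: 0.0
```

Request:
play_rows(
  translation=[
    [0,0,0],
    [0,0,0],
    [0,0,0],
    [0,0,0],
    [0,0,0],
    [0,0,0],
    [0,0,0],
    [0,0,0],
  ],
  twist=[
    [0,0,0],
    [0,0,0],
    [0,0,0],
    [0,0,0],
    [0,0,0],
    [0,0,0],
    [0,0,0],
    [0,0,0],
  ],
  gripper=[-1,-1,-1,-1,-1,-1,-1,-1],
)

```text
time: 11.5
tool_pos: [0.5081, -0.1555, 0.2635]
ee_rot: [3.141, -0.0, 2.74]
wrist_force: [0.8, -0.6, -0.2]
width: 0.0004
finger_force: 0.0
```

Request:
play_rows(
  translation=[
    [0,0,-0.4],
    [0,0,-0.9],
    [0,0,-1],
    [0,0,-1],
    [0,0,-1],
    [0,0,-0.4],
    [0,0,0],
  ],
  twist=[
    [0,0,0],
    [0,0,0],
    [0,0,0],
    [0,0,0],
    [0,0,0],
    [0,0,0],
    [0,0,0],
  ],
  gripper=[-1,-1,-1,-1,-1,-1,-1],
)

```text
time: 12.2
tool_pos: [0.5081, -0.1555, 0.4554]
ee_rot: [3.142, 0.007, 2.74]
wrist_force: [-0.2, 0.3, 0.1]
width: 0.0002
finger_force: 0.0
```

```bash
python3 -c "
from h import *
print(units([.601,-.249,.099]))"
```

```text
(array([ 0.5094834 , -0.15605953,  0.25616011]), array([-2.98503228, -1.24403242,  3.95123904]))
```

Request:
play_rows(
  translation=[
    [-0.5,-0.2,0],
    [-0.8,-0.35,0],
    [-0.8,-0.35,0],
    [-0.6,-0.25,0],
    [-0.3,-0.1,0],
    [0,0,0],
    [0,0,0],
  ],
  twist=[
    [0,0,0],
    [0,0,0],
    [0,0,0],
    [0,0,0],
    [0,0,0],
    [0,0,0],
    [0,0,0],
  ],
  gripper=[-1,-1,-1,-1,-1,-1,-1],
)

```text
time: 12.9
tool_pos: [0.5989, -0.2483, 0.4494]
ee_rot: [3.141, -0.004, 2.74]
wrist_force: [0.6, -0.4, 0.5]
width: 0.0002
finger_force: 0.0
```

Request:
play_rows(
  translation=[
    [0,0,0.4],
    [0,0,0.8],
    [0,0,0.8],
    [0,0,0.7],
    [0,0,0.5],
    [0,0,0.3],
    [0,0,0],
    [0,0,0],
  ],
  twist=[
    [0,0,0],
    [0,0,0],
    [0,0,0],
    [0,0,0],
    [0,0,0],
    [0,0,0],
    [0,0,0],
    [0,0,0],
  ],
  gripper=[-1,-1,-1,-1,-1,-1,-1,-1],
)

```text
time: 13.7
tool_pos: [0.5989, -0.2481, 0.3126]
ee_rot: [-3.142, 0.001, 2.74]
wrist_force: [0.4, 0.9, -0.1]
width: 0.0008
finger_force: 0.0
```

```bash
python3 -c "
from h import *
cv2.imwrite('pics/near3.png',cv2.resize(robot.snapshot('side')[150:350,220:460,::-1],None,fx=3,fy=3))
print(units([.601,-.249,.099]),robot.get_obs()['wrist_force'])"
```

```text
(array([ 0.59966957, -0.24854635,  0.11413174]), array([-0.03394067,  0.00260398,  0.37839414])) [-0.29413444 -0.71819694  0.18568026]
```

View pics/near3.png

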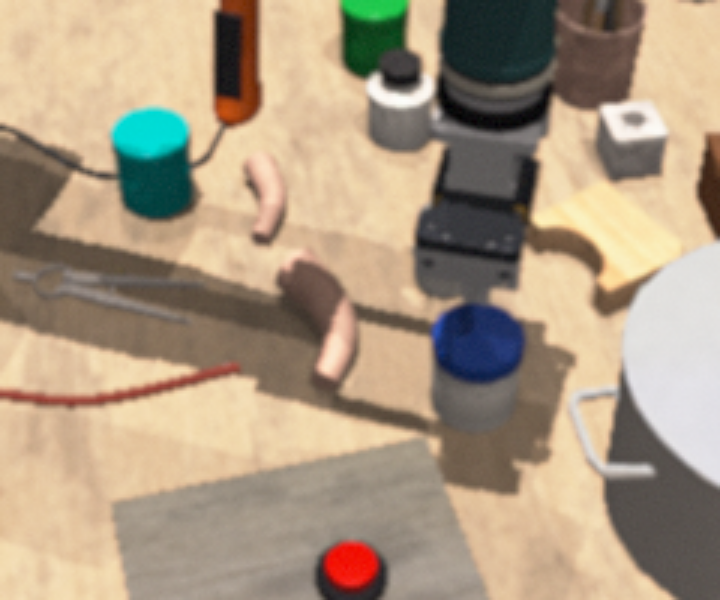

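The fingers are above the blue lid (478,320), clear of the bottle and pot. Lower to 2 cm and hold.

Request:
play_rows(
  translation=[
    [-0.03,0,0.2],
    [0,0,0.18],
    [0,0,0],
    [0,0,0],
    [0,0,0],
    [0,0,0],
    [0,0,0],
    [0,0,0],
  ],
  twist=[
    [0,0,0],
    [0,0,0],
    [0,0,0],
    [0,0,0],
    [0,0,0],
    [0,0,0],
    [0,0,0],
    [0,0,0],
  ],
  gripper=[-1,-1,-1,-1,-1,-1,-1,-1],
)

```text
time: 14.55
tool_pos: [0.6001, -0.2489, 0.2965]
ee_rot: [3.142, 0.0, 2.74]
wrist_force: [-1.0, 0.8, -0.4]
width: 0.0004
finger_force: 0.0
```

Request:
play_rows(
  translation=[
    [0,0,0],
    [0,0,0],
    [0,0,0],
    [0,0,0],
    [0,0,0],
    [0,0,0],
    [0,0,0],
    [0,0,0],
  ],
  twist=[
    [0,0,0],
    [0,0,0],
    [0,0,0],
    [0,0,0],
    [0,0,0],
    [0,0,0],
    [0,0,0],
    [0,0,0],
  ],
  gripper=[-1,-1,-1,-1,-1,-1,-1,-1],
)

```text
time: 15.35
tool_pos: [0.6001, -0.2489, 0.2963]
ee_rot: [3.142, -0.0, 2.74]
wrist_force: [-0.1, -0.7, -0.7]
width: 0.0003
finger_force: 0.0
```

Request:
play_rows(
  translation=[
    [0,0,0],
    [0,0,0],
    [0,0,0],
    [0,0,0],
    [0,0,0],
    [0,0,0],
    [0,0,0],
    [0,0,0],
  ],
  twist=[
    [0,0,0],
    [0,0,0],
    [0,0,0],
    [0,0,0],
    [0,0,0],
    [0,0,0],
    [0,0,0],
    [0,0,0],
  ],
  gripper=[-1,-1,-1,-1,-1,-1,-1,-1],
)

```text
time: 16.15
tool_pos: [0.6001, -0.2488, 0.2963]
ee_rot: [3.142, -0.0, 2.74]
wrist_force: [0.2, -0.1, 0.6]
width: 0.0005
finger_force: 0.0
```

Request:
play_rows(
  translation=[
    [0,0,0],
    [0,0,0],
    [0,0,0],
    [0,0,0],
    [0,0,0],
    [0,0,0],
    [0,0,0],
    [0,0,0],
  ],
  twist=[
    [0,0,0],
    [0,0,0],
    [0,0,0],
    [0,0,0],
    [0,0,0],
    [0,0,0],
    [0,0,0],
    [0,0,0],
  ],
  gripper=[-1,-1,-1,-1,-1,-1,-1,-1],
)

```text
time: 16.95
tool_pos: [0.6001, -0.2489, 0.2963]
ee_rot: [3.141, 0.0, 2.74]
wrist_force: [-0.5, -0.8, -0.3]
width: 0.0002
finger_force: 0.0
```

```bash
python3 -c "
from h import *
print(units([.601,-.249,.099]),robot.get_obs()['wrist_force'])
print(robot.close_job())"
```

```text
(array([ 0.60007813, -0.24885369,  0.09706854]), array([-0.02264176,  0.00565199, -0.04828582])) [-0.52549435 -0.83572765 -0.2504167 ]
the job is handed in; nothing more can be done
None
```

Job handed in at about 17 s: I pressed the call button to its stop and released it, then held about 2 cm above the large spout and then above the blue-lidded jar for over 2 s each, ending still pointing at the jar with no contact force at the wrist at either stop.

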